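Release the yellow ratchet clamp

TASK

The glue has set, so open the yellow gluing clamp: lift its red pawl out of the wheel's teeth and throw it right back so that it stays up by itself, then turn the toothed wheel backward (counterclockwise seen from above) by its wooden crank peg, all the way to its stop, so that the jaw backs off. Leave the pawl thrown back, and leave the blue clamp's pawl as it is.

Things in the scene. Friction and masses are not known exactly. Their poses are not given: they have to be found in the camera images.
- clamp: Yellow ratchet clamp, fixed to the table (blue twin on the other side; they swap sides). Origin: on the table, on the vertical axis of its toothed steel wheel (radius 70 mm, flat top at 45 mm, rim teeth up to 56 mm). z up, x along the bed to the jaws (125 to 235 mm out, 87 mm high), y to the pawl. Pawl hinge: parallel to x through (0, 125, 60) mm; its cheeks are 35 mm wide, 74 mm high.
- crank_peg (a point): Middle of the wooden crank peg that stands on the yellow wheel: an upright cylinder, 18 mm in diameter, from 45 to 105 mm above the table (this point at 75 mm), 42 mm from the wheel axis. At wheel angle 0 it is on the clamp's -x side; turned backward it moves towards the clamp's -y side. The wood is a sleeve that spins freely on its pin.
- pawl_knob (a point): Centre of the red cross-bar knob on the yellow clamp's pawl: 14 mm in diameter, 28 mm long parallel to the clamp's x axis, at (0, 75, 85) mm in the clamp's frame when down, 56 mm from the hinge line. Below it the pawl's arm, 14 mm wide, reaches 72 mm from the hinge to the teeth. Pinch the knob by its two ends from above and swing it up and over the hinge, away from the wheel.
- pawl (a joint): Yellow pawl's angle, rad: 0 down between the teeth, grows as it is lifted up and away from the wheel; clear of the teeth above 0.25; back stop at 1.9 (knob then at (0, 165, 99) mm in the clamp's frame). Swings freely, about 80 g: let go below about 1.1 it falls back into the teeth, beyond 1.5 it falls outward and rests on the stop.
- wheel (a joint): Yellow wheel's angle, rad: 0 to 0.08 at the start, grows as it turns backward (counterclockwise from above), stop at 1.5. With the pawl down a tooth meets it by about 0.15 and it goes no farther. Friction 0.1 N m (2 to 3 N at the peg); it stays where it is left. It draws the sliding jaw back 19 mm per rad.
- bpawl_knob (a point): Centre of the red cross-bar knob on the blue clamp's pawl (both clamps have the same shape); not to be moved.

How it is judged (in metres and radians):
On the way, in this order (a step that is already met when the one before it is completed fails the run):
1. the yellow pawl is lifted clear of the teeth while the wheel is still wound up (value of joint pawl above 0.6 rad and value of joint wheel below 0.3 rad), for 0.1 s.
2. the wheel is turned back to its stop with the pawl clear (value of joint wheel above 1.25 rad and value of joint pawl above 0.6 rad), for 0.2 s.
At the end, for the whole second after the job is handed in: The yellow clamp's wheel stands at its back stop (1.5 rad; at least 1.25 rad) and at rest, and its pawl lies thrown back (above 1.3 rad) (value of joint wheel above 1.25 rad and value of joint pawl above 1.3 rad and velocity of joint wheel between -0.05 and 0.05 rad/s); the robot touches nothing.
It fails at once if the blue clamp's pawl is lifted or moved (its knob by more than 12 mm) (distance of bpawl_knob from where it was at the start of the episode above 0.012 m).
It also fails if it takes over 51 s, if anything falls off the work surface, if the arm or the gripper's body presses on something with over 40 N, if the wrist force passes 120 N, or if a joint passes its speed limit or range.

ROBOT

A 6-joint arm with a two-finger parallel gripper is mounted at the origin on the work surface. World frame = base frame: x ahead of the robot, y to its left, z up, the work surface at z = 0. Lengths are in mm, angles in rad, forces in N, time in s.
With the tool pointing down it reaches from about 300 to 775 mm from the base axis. Payload 14.6 kg.
Tool frame: the origin (TCP) lies between the finger pads; the fingertips stand 17 mm ahead of it and the grasp point (between the pads) lies 2 mm behind it (manip.tip_reach is the distance from the TCP to the fingertips, in mm); z points along the fingers, y is the line along which they close (so a half turn about z gives the same grasp; the last joint's range is limited). The gripper opens to 94 mm and grips with 3 to 60 N. Pads are 16 mm wide; open, the fingers measure 119 mm over their backs; the gripper's body (75 mm by 177 mm) begins 78 mm behind the grasp point.
Start: joints at [1.213, 0.3, 1.521, -0, 1.321, -0.067], TCP at [157.693, 526.899, 222.446] pointing down, gripper open.
Joint ranges: [-3.03, 3.03], [-0.79, 2.21], [0.23, 2.52], [-1.04, 4.18], [0, 3.07], [-2.55, 2.55]. Speed limits (rad/s): [2.22, 2.22, 2.57, 3.14, 3.14, 3.14].

INTERFACE

Orientations are given as [roll, pitch, yaw] about the fixed x, y, z axes, in that order (R = Rz(yaw) Ry(pitch) Rx(roll)).
In Python, from cell import manip, viewer gives the robot as it stands.
- The arm moves only by the tool apply_moves, never from a script. Its argument "moves" is a list of rows, each a list of 3 entries, a list of its own where there are three numbers: the shift along the tool's x, y, z each as a share of 0.25 m, from -1 to 1, then the turn, a rotation vector about the tool's x, y, z each as a share of pi rad, from -1 to 1, then the closure, from 0 (fully open) to 1 (shut). In form: [[[dx, dy, dz], [wx, wy, wz], grip], ...]. A call has 1 to 12 rows; each row is the pose to reach, as a shift and turn from the pose commanded when the call began, along the tool's axes at that moment, turning the shorter way round; what a row does not reach only later rows make up. A row lasts 1/12 s, in which the tool goes at most 41.7 mm and 7.16 degrees, less where a joint would pass 70% of its speed; a pose out of reach is approached as far as the arm can. A call with a number of a shift or a turn outside -1 to 1 is refused whole. A call with a gripper value outside its range is refused whole. The fingers move at their own pace and stop on an object; "squeeze" is the grip in N (left out, the last holds). Time passes only in rows, so rows that repeat a pose let the fingers close. It gives the time, the measured TCP pose, the force, the opening and the grip force at its end, in the units of the state.
- manip.read_state(): the state, without advancing time (a new reading comes with each control period).
- viewer.camera(name): name is "side" or "top" or "wrist"; returns the picture (420x560x3 uint8, blue, green, red); there is no depth.
- viewer.camera_info(name): a dict with "camera_matrix" (3x3 intrinsics, pixels), "R" (3x3) and "t" (3): a world point X has camera coordinates R X + t. Camera axes: x right, y down, z forward; pixel columns grow to the right and rows downward; lengths in mm; the calibration is good to about 2 mm. A picture is of the moment at which its call begins: read the wrist's pose just before it. camera_info takes no time and is no camera call; for the wrist camera it gives the pose at the moment of the call.
- manip.sign_off(): hands the job in; it is judged then, once.
The state is a dict: "clock": time; "joints": joint angles; "qd": joint speeds; "effort": joint torques, N m; "eef_pos": TCP position; "eef_rot": TCP orientation; "wrist_force": force on the tool from outside, world axes, zero at the start; "moment": the same for the moment, N m; "finger_gap": finger opening in mm; "finger_force": force on a finger pad.
Only numpy, scipy, OpenCV 4.12 (cv2) and the standard library are available. Lean on these libraries where they do the work, as an engineer would, in place of code of your own. Each camera call takes 0.05 s, during which the arm holds its last target. There are 200 camera calls.

## Working session

There is one attempt and no reset: what is moved stays moved. The work goes in short steps, Python scripts to look and compute and a tool call to move; the robot and the scene stay as the last step left them, time stands still between calls to the robot, and variables do not carry over. Pictures are saved under pics/ and viewed, at most 10 in all, crops included, and the job is handed in when it is done.

Besides the shell and the picture viewer there is one more tool, called after "Emit:" as name([rows], argument=value, ...), one row to a line, values as JSON. apply_moves: Moves the arm, as the interface text tells. Shift numbers are shares of 0.25 m and turn numbers shares of pi rad, none past 1 either way. Its arguments: {"type":"object","properties":{"moves":{"type":"array"},"squeeze":{"type":"number"}},"required":["moves"]}

```bash
mkdir -p pics; python3 - <<'E'
from cell import manip, viewer
import cv2,numpy as np
s=manip.read_state();print({k:np.round(s[k],3).tolist() for k in("clock","eef_pos","eef_rot","finger_gap")})
for n in("top","side"):
    cv2.imwrite(f"pics/{n}0.png",viewer.camera(n))
    i=viewer.camera_info(n);print(n,[np.round(i[k],3).tolist() for k in("camera_matrix","R","t")])
E
```

```text
{'clock': 0.0, 'eef_pos': [157.603, 526.666, 221.845], 'eef_rot': [-3.14, -0.0, 2.851], 'finger_gap': 94.008}
top [[[432.37, 0.0, 282.213], [0.0, 432.37, 213.571], [0.0, 0.0, 1.0]], [[-0.015, -1.0, 0.013], [-0.994, 0.014, -0.112], [0.112, -0.015, -0.994]], [-10.814, 529.594, 835.37]]
side [[[426.055, 0.0, 275.821], [0.0, 426.055, 211.74], [0.0, 0.0, 1.0]], [[0.746, -0.666, -0.003], [-0.438, -0.488, -0.755], [0.501, 0.565, -0.655]], [-390.431, 277.599, 761.382]]
```

View pics/top0.png

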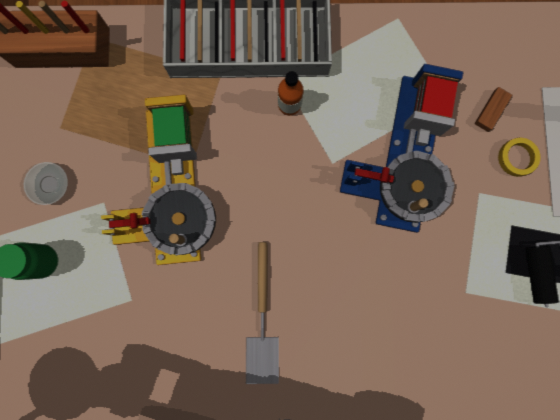

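View pics/side0.png

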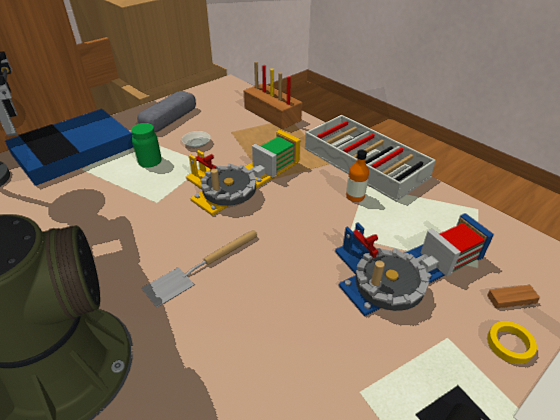

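The top view shows the yellow clamp with its hub near (178,219), its pawl to the left near (120,223) and its jaw upward. The blue twin is on the right. I'll enlarge both views.

```bash
python3 - <<'E'
import cv2,numpy as np
a=cv2.imread("pics/top0.png")[165:275,90:240];b=cv2.imread("pics/side0.png")[125:225,170:310]
z=lambda i:cv2.resize(i,None,fx=5,fy=5,interpolation=cv2.INTER_CUBIC)
cv2.imwrite("pics/ct.png",z(a));cv2.imwrite("pics/cs.png",z(b))
E
cat > h.py <<'E'
import numpy as np
from cell import manip, viewer
def ray(i,px):
    K,R,t=(np.array(i[k],float) for k in("camera_matrix","R","t"))
    d=R.T@np.linalg.solve(K,[px[0],px[1],1.]);return -R.T@t,d
def plane(i,px,z):
    c,d=ray(i,px);return c+d*(z-c[2])/d[2]
def tri(i,p,j,q):
    c,d=ray(i,p);e,f=ray(j,q);s=np.linalg.lstsq(np.c_[d,-f],e-c,rcond=None)[0]
    a,b=c+d*s[0],e+f*s[1];return (a+b)/2,np.linalg.norm(a-b)
def proj(i,X):
    K,R,t=(np.array(i[k],float) for k in("camera_matrix","R","t"))
    p=K@(R@np.array(X,float)+t);return p[:2]/p[2]
E
```

```text
(no output)
```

View pics/ct.png

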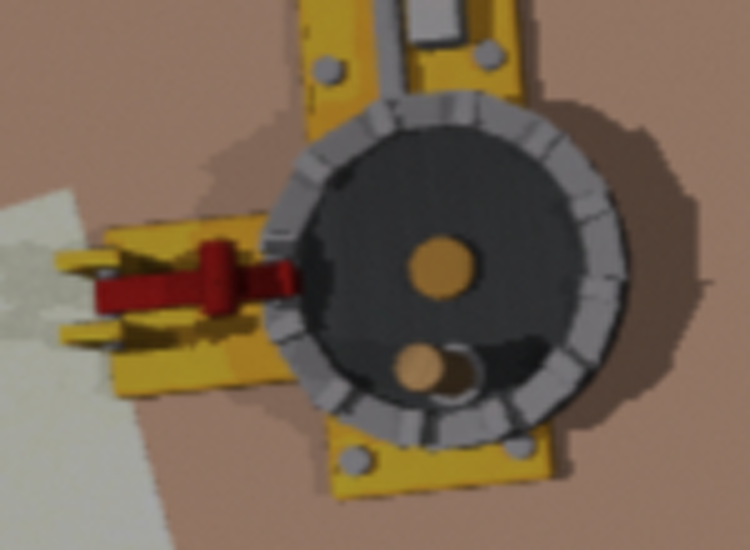

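View pics/cs.png

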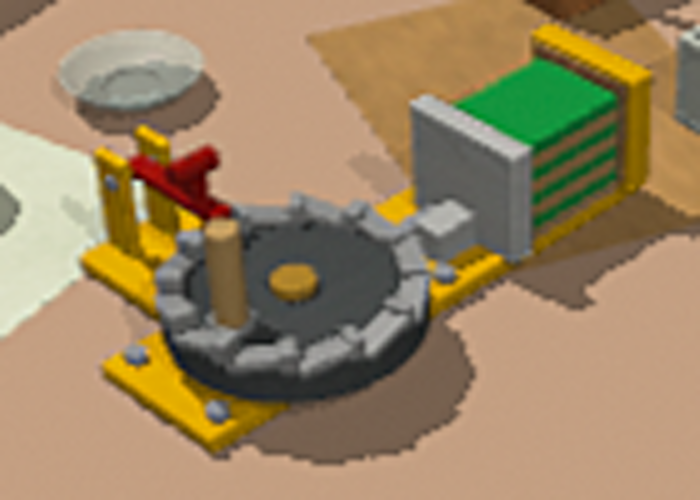

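The crops show the hub at top (178.2,218.4) / side (228.6,181.2), the peg top at (174,238.4) / (214.8,170.8), and the knob at (133.6,220.4) / (208.6,159.4).

```bash
python3 - <<'E'
from h import *
T,S=viewer.camera_info("top"),viewer.camera_info("side")
r=lambda x:np.round(x,1).tolist()
for n,p,q,z in(("hub",(178.2,218.4),(228.6,181.2),50),("peg",(174,238.4),(214.8,170.8),105),("knob",(133.6,220.4),(208.6,159.4),92),("can",(10,261),(145,128),None)):
    X,e=tri(T,p,S,q);print(n,r(X),round(e,1),z and r(plane(T,p,z)))
h=plane(T,(178.2,218.4),50);k=plane(T,(133.6,220.4),92);g=plane(T,(174,238.4),105)
d=(k-h)[:2];th=np.arctan2(d[1],d[0])-np.pi/2;print("yaw",th)
b=plane(T,((90+355/5),165+460/5),8)-plane(T,((90+520/5),165+445/5),8);print("bolt yaw",np.arctan2(b[1],b[0])-np.pi/2)
v=(g-h)[:2];print("peg ang",np.arctan2(v[1],v[0])-th-np.pi,np.hypot(*v),np.hypot(*d))
s=manip.read_state();print(s["eef_pos"],s["eef_rot"])
E
```

```text
hub [521.9, 183.1, 50.5] 3.6 [520.5, 184.3, 50.0]
peg [480.3, 177.3, 106.0] 4.8 [478.4, 179.0, 105.0]
knob [516.2, 258.7, 82.3] 4.3 [513.5, 256.8, 92.0]
can [446.2, 460.0, 117.1] 10.2 None
yaw 0.09586487190321713
bolt yaw 0.07556742346277656
peg ang -6.254143861482738 42.36853299345365 72.81709751149403
[157.62694461 526.69423858 221.94204795] [-3.14055251e+00 -6.07191726e-05  2.85078545e+00]
```

Emit:
apply_moves([
  [[-0.836,-0.31,0],[0,0,0],0],
  [[-0.836,-0.31,0],[0,0,0],0],
  [[-0.836,-0.31,0],[0,0,0],0],
  [[-0.836,-0.31,0],[0,0,0],0],
  [[-0.836,-0.31,0],[0,0,0],0],
  [[-0.836,-0.31,0],[0,0,0],0],
])

```text
clock: 0.6
eef_pos: [338.7, 389.8, 222.3]
eef_rot: [-3.141, 0.0, 2.848]
wrist_force: [-0.4, -0.5, -0.3]
finger_gap: 93.7
finger_force: 0.0
```

Emit:
apply_moves([
  [[-0.836,-0.31,0],[0,0,0.38],0],
  [[-0.836,-0.31,0],[0,0,0.38],0],
  [[-0.836,-0.31,0],[0,0,0.38],0],
  [[-0.836,-0.31,0],[0,0,0.38],0],
  [[-0.836,-0.31,0],[0,0,0.38],0],
  [[-0.836,-0.31,0],[0,0,0.38],0],
  [[-0.836,-0.31,0],[0,0,0.38],0],
  [[-0.836,-0.31,0],[0,0,0.38],0],
  [[-0.836,-0.31,0],[0,0,0.38],0],
  [[-0.836,-0.31,0],[0,0,0.38],0],
  [[-0.836,-0.31,0],[0,0,0.38],0],
  [[-0.836,-0.31,0],[0,0,0.38],0],
])

```text
clock: 1.6
eef_pos: [513.6, 258.5, 222.2]
eef_rot: [-3.141, 0.0, 1.66]
wrist_force: [0.4, 0.1, -0.5]
finger_gap: 94.2
finger_force: 0.0
```

```bash
cat > look.py <<'E'
from h import *
import cv2,sys
s=manip.read_state();i=viewer.camera_info("wrist");im=viewer.camera("wrist");cv2.imwrite(sys.argv[1],im)
print(s["clock"],np.round(s["eef_pos"],1),np.round(s["eef_rot"],3))
m=((im[:,:,2]>90)&(im[:,:,1]<50)&(im[:,:,0]<50)).astype(np.uint8)
n,l,st,c=cv2.connectedComponentsWithStats(m)
for k in range(1,n):
    if st[k,4]>150: print(st[k],np.round(c[k],1),np.round(plane(i,c[k],85),1))
for n,X in(("hub",(521,184,48)),("knob",(513.9,258.7,85)),("peg",(479,179,105))): print(n,np.round(proj(i,X),1))
E
python3 look.py pics/w1.png
```

```text
1.6 [513.6 258.5 222.2] [-3.141  0.     1.66 ]
[263 191  28  29 337] [276.3 206. ] [516.7 259.6  85. ]
hub [273.5 265. ]
knob [273.2 206.6]
peg [228.9 290.1]
```

View pics/w1.png

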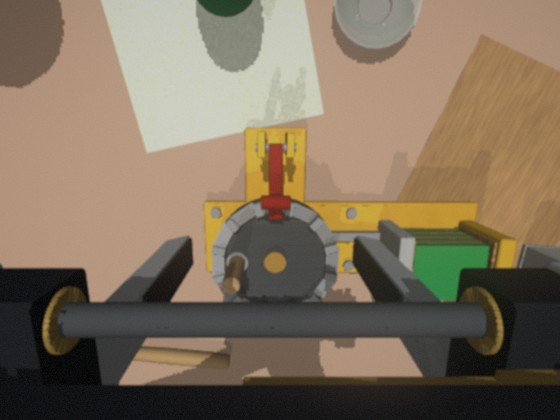

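The wrist view shows the knob at (276,203), the hub at (275.5,262) and the peg top near (231,285). The clamp looks square with the gripper.

```bash
python3 - <<'E'
from h import *
i=viewer.camera_info("wrist")
r=lambda x:np.round(x,1)
print("knob",r(plane(i,(276,203),89)),"hub",r(plane(i,(275.5,262),48)),"hingeline arm end",r(plane(i,(276,148),62)),"peg",r(plane(i,(231,285),105)))
for a,b in(((216,212),(351,213)),):
  d=plane(i,b,8)-plane(i,a,8);print("yaw",np.arctan2(d[1],d[0]))
E
```

```text
knob [516.1 263.3  89. ] hub [522.9 187.8  48. ] hingeline arm end [511.9 312.5  62. ] peg [480.7 184.4 105. ]
yaw 0.08146303603436611
```

Emit:
apply_moves([
  [[0.011,0.009,0.2],[0,0,0],0.3],
  [[0.011,0.009,0.35],[0,0,0],0.3],
  [[0.011,0.009,0.45],[0,0,0],0.3],
  [[0.011,0.009,0.5],[0,0,0],0.3],
  [[0.011,0.009,0.55],[0,0,0],0.3],
  [[0.011,0.009,0.55],[0,0,0],0.3],
  [[0.011,0.009,0.55],[0,0,0],1],
  [[0.011,0.009,0.55],[0,0,0],1],
  [[0.011,0.009,0.55],[0,0,0],1],
  [[0.011,0.009,0.55],[0,0,0],1],
  [[0.011,0.009,0.55],[0,0,0],1],
  [[0.011,0.009,0.55],[0,0,0],1],
], squeeze=15)

```text
clock: 2.65
eef_pos: [515.9, 261.6, 85.4]
eef_rot: [3.141, -0.0, 1.657]
wrist_force: [0.7, 0.7, -0.5]
finger_gap: 29.0
finger_force: 0.0
```

Emit:
apply_moves([
  [[0,0,0],[0,0,0],1],
  [[0,0,0],[0,0,0],1],
  [[0,0,0],[0,0,0],1],
], squeeze=15)

```text
clock: 2.9
eef_pos: [515.9, 261.5, 85.3]
eef_rot: [3.141, -0.0, 1.657]
wrist_force: [0.8, -1.5, 3.0]
finger_gap: 27.8
finger_force: 15.0
```

```bash
python3 - <<'E'
import numpy as np
# knob moves from phi=0 by arc; tool x=clamp y, z down
for p in np.arange(0.1,1.9,.1):
    a=np.pi-np.arctan2(25,50);R=55.9
    print(round(p,2),np.round([(R*np.cos(a-p)+50)/250,0,-(R*np.sin(a-p)-25)/250],3))
E
```

```text
0.1 [ 0.011  0.    -0.019]
0.2 [ 0.024  0.    -0.038]
0.3 [ 0.038  0.    -0.055]
0.4 [ 0.055  0.    -0.07 ]
0.5 [ 0.072  0.    -0.084]
0.6 [ 0.091  0.    -0.095]
0.7 [ 0.111  0.    -0.105]
0.8 [ 0.132  0.    -0.113]
0.9 [ 0.154  0.    -0.119]
1.0 [ 0.176  0.    -0.122]
1.1 [ 0.198  0.    -0.124]
1.2 [ 0.221  0.    -0.123]
1.3 [ 0.243  0.    -0.119]
1.4 [ 0.265  0.    -0.114]
1.5 [ 0.286  0.    -0.107]
1.6 [ 0.306  0.    -0.097]
1.7 [ 0.325  0.    -0.085]
1.8 [ 0.343  0.    -0.072]
```

Gripped at 27.8 mm. Now I'll swing it along the arc.

Emit:
apply_moves([
  [[0.011,0,-0.019],[0,0,0],1],
  [[0.024,0,-0.038],[0,0,0],1],
  [[0.038,0,-0.055],[0,0,0],1],
  [[0.055,0,-0.07],[0,0,0],1],
  [[0.072,0,-0.084],[0,0,0],1],
  [[0.091,0,-0.095],[0,0,0],1],
  [[0.111,0,-0.105],[0,0,0],1],
  [[0.132,0,-0.113],[0,0,0],1],
  [[0.154,0,-0.119],[0,0,0],1],
  [[0.176,0,-0.122],[0,0,0],1],
  [[0.176,0,-0.122],[0,0,0],1],
], squeeze=15)

```text
clock: 3.82
eef_pos: [512.0, 306.5, 116.0]
eef_rot: [3.14, -0.001, 1.658]
wrist_force: [4.2, -1.9, 6.1]
finger_gap: 27.6
finger_force: 15.0
```

Emit:
apply_moves([
  [[0.022,0,-0.002],[0,0,0],1],
  [[0.045,0,-0.001],[0,0,0],1],
  [[0.067,0,0.003],[0,0,0],1],
  [[0.089,0,0.008],[0,0,0],1],
  [[0.11,0,0.015],[0,0,0],1],
  [[0.13,0,0.025],[0,0,0],1],
  [[0.149,0,0.037],[0,0,0],1],
  [[0.158,0,0.043],[0,0,0],1],
  [[0.158,0,0.043],[0,0,0],1],
  [[0.158,0,0.043],[0,0,0],1],
], squeeze=15)

```text
clock: 4.65
eef_pos: [508.7, 345.8, 104.9]
eef_rot: [3.14, -0.001, 1.657]
wrist_force: [4.5, 2.2, 5.8]
finger_gap: 27.9
finger_force: 15.0
```

Emit:
apply_moves([
  [[0,0,0],[0,0,0],0.3],
  [[0,0,0],[0,0,0],0.3],
  [[0,0,0],[0,0,0],0.3],
  [[0,0,0],[0,0,0],0.3],
  [[0,0,0],[0,0,0],0.3],
  [[0,0,-0.1],[0,0,0],0.3],
  [[0,0,-0.25],[0,0,0],0.3],
  [[0,0,-0.4],[0,0,0],0.3],
  [[0,0,-0.44],[0,0,0],0.3],
  [[0,0,-0.44],[0,0,0],0.3],
])

```text
clock: 5.48
eef_pos: [509.3, 345.2, 218.1]
eef_rot: [3.137, -0.003, 1.657]
wrist_force: [0.1, 0.5, -0.6]
finger_gap: 65.8
finger_force: 0.0
```

```bash
python3 - <<'E'
from h import *
import cv2
im=viewer.camera("side");t=viewer.camera("top")
z=lambda i:cv2.resize(i,(400,400),interpolation=cv2.INTER_CUBIC)
cv2.imwrite("pics/a.png",np.hstack([z(im[110:230,160:280]),z(t[160:280,80:200])]))
E
```

```text
(no output)
```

View pics/a.png

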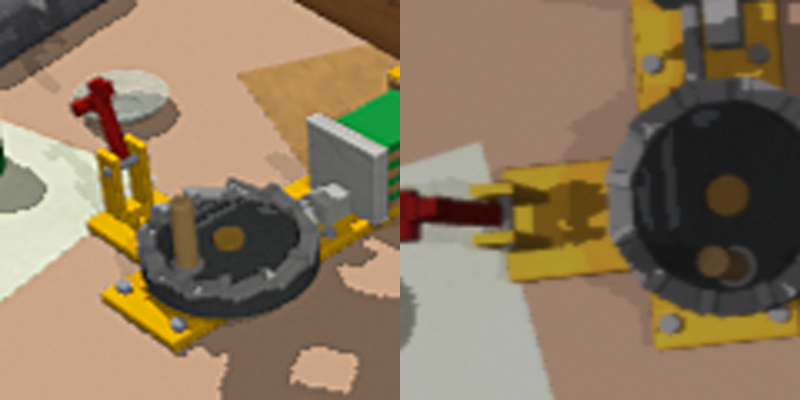

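The pawl rests thrown back, and the peg is still at its start angle. Next is the peg.

Emit:
apply_moves([
  [[-0.644,-0.174,0],[0,0,0.25],0.3],
  [[-0.644,-0.174,0],[0,0,0.25],0.3],
  [[-0.644,-0.174,0],[0,0,0.25],0.3],
  [[-0.644,-0.174,0],[0,0,0.25],0.3],
  [[-0.644,-0.174,0],[0,0,0.25],0.3],
  [[-0.644,-0.174,0],[0,0,0.25],0.3],
  [[-0.644,-0.174,0],[0,0,0.25],0.3],
  [[-0.644,-0.174,0],[0,0,0.25],0.3],
  [[-0.644,-0.174,0.2],[0,0,0.25],0.3],
  [[-0.644,-0.174,0.4],[0,0,0.25],0.3],
  [[-0.644,-0.174,0.512],[0,0,0.25],0.3],
  [[-0.644,-0.174,0.512],[0,0,0.25],0.3],
])

```text
clock: 6.58
eef_pos: [474.9, 179.4, 79.2]
eef_rot: [-3.135, 0.01, 0.874]
wrist_force: [-0.2, 0.0, -0.6]
finger_gap: 66.0
finger_force: 0.0
```

Emit:
apply_moves([
  [[0,0,0],[0,0,0],1],
  [[0,0,0],[0,0,0],1],
  [[0,0,0],[0,0,0],1],
  [[0,0,0],[0,0,0],1],
  [[0,0,0],[0,0,0],1],
  [[0,0,0],[0,0,0],1],
  [[0,0,0],[0,0,0],1],
  [[0,0,0],[0,0,0],1],
  [[0,0,0],[0,0,0],1],
  [[0,0,0],[0,0,0],1],
], squeeze=12)

```text
clock: 7.42
eef_pos: [478.9, 180.6, 87.1]
eef_rot: [-3.141, 0.0, 0.872]
wrist_force: [-4.5, -0.3, 5.8]
finger_gap: 17.6
finger_force: 12.0
```

```bash
python3 - <<'E'
from h import *
s=manip.read_state();print(s["eef_pos"],s["eef_rot"],s["finger_gap"])
psi=s["eef_rot"][2];X=np.array([np.cos(psi),np.sin(psi)]);Y=np.array([np.sin(psi),-np.cos(psi)])
h=np.array([522,186]);p=s["eef_pos"][:2];v=np.array(p)-h;a0=np.arctan2(v[1],v[0]);w0=(a0-np.pi-.088)%(2*np.pi);print("w0",w0,np.hypot(*v))
w0=.04
P=lambda w:h+42*np.array([np.cos(np.pi+.088+w),np.sin(np.pi+.088+w)])
for w in np.arange(.1,1.6,.1):
    d=P(w)-P(w0);print(round(w,2),np.round([d@X/250,d@Y/250],3))
E
```

```text
[478.91148815 180.5630245   87.07776629] [-3.14138708e+00  1.19841331e-04  8.71633828e-01] 17.570134642295272
w0 0.03751820374972947 43.430180246982104
0.1 [-0.007  0.008]
0.2 [-0.017  0.021]
0.3 [-0.025  0.036]
0.4 [-0.032  0.051]
0.5 [-0.038  0.067]
0.6 [-0.042  0.083]
0.7 [-0.044  0.1  ]
0.8 [-0.044  0.116]
0.9 [-0.043  0.133]
1.0 [-0.04  0.15]
1.1 [-0.036  0.166]
1.2 [-0.03   0.182]
1.3 [-0.022  0.197]
1.4 [-0.013  0.211]
1.5 [-0.003  0.224]
```

Emit:
apply_moves([
  [[-0.007,0.008,0],[0,0,0],1],
  [[-0.017,0.021,0],[0,0,0],1],
  [[-0.025,0.036,0],[0,0,0],1],
  [[-0.032,0.051,0],[0,0,0],1],
  [[-0.038,0.067,0],[0,0,0],1],
  [[-0.042,0.083,0],[0,0,0],1],
  [[-0.044,0.1,0],[0,0,0],1],
  [[-0.044,0.116,0],[0,0,0],1],
  [[-0.044,0.116,0],[0,0,0],1],
], squeeze=12)

```text
clock: 8.17
eef_pos: [494.4, 153.0, 87.1]
eef_rot: [3.141, 0.0, 0.871]
wrist_force: [-1.7, -3.0, 6.4]
finger_gap: 17.6
finger_force: 12.0
```

Forces are small and the peg is still gripped, so I'll continue (0.9 to 1.5, less the part already done).

Emit:
apply_moves([
  [[0.001,0.017,0],[0,0,0],1],
  [[0.004,0.034,0],[0,0,0],1],
  [[0.008,0.05,0],[0,0,0],1],
  [[0.014,0.066,0],[0,0,0],1],
  [[0.022,0.081,0],[0,0,0],1],
  [[0.031,0.095,0],[0,0,0],1],
  [[0.038,0.104,0],[0,0,0],1],
  [[0.041,0.108,0],[0,0,0],1],
  [[0.041,0.108,0],[0,0,0],1],
  [[0.041,0.108,0],[0,0,0],1],
  [[0.041,0.108,0],[0,0,0],1],
], squeeze=12)

```text
clock: 9.08
eef_pos: [521.2, 143.9, 87.1]
eef_rot: [-3.141, 0.0, 0.872]
wrist_force: [-3.6, -0.6, 6.8]
finger_gap: 17.5
finger_force: 12.0
```

Emit:
apply_moves([
  [[0.008,0.009,0],[0,0,0],1],
  [[0.008,0.009,0],[0,0,0],1],
  [[0.008,0.009,0],[0,0,0],1],
])

```text
clock: 9.33
eef_pos: [523.0, 145.2, 87.0]
eef_rot: [-3.138, 0.001, 0.872]
wrist_force: [-13.8, 8.5, 11.0]
finger_gap: 17.7
finger_force: 12.0
```

Emit:
apply_moves([
  [[0,0,0],[0,0,0],0.5],
  [[0,0,0],[0,0,0],0.5],
  [[0,0,0],[0,0,0],0.5],
  [[0,0,0],[0,0,0],0.5],
  [[0,0,-0.1],[0,0,0],0.5],
  [[0,0,-0.2],[0,0,0],0.5],
  [[0,0,-0.35],[0,0,0],0.5],
  [[0,0,-0.5],[0,0,0],0.5],
  [[-0.6,0,-0.5],[0,0,0],0.5],
  [[-0.6,0,-0.5],[0,0,0],0.5],
  [[-0.6,0,-0.5],[0,0,0],0.5],
  [[-0.6,0,-0.5],[0,0,0],0.5],
])

```text
clock: 10.33
eef_pos: [425.7, 27.3, 211.6]
eef_rot: [3.141, 0.0, 0.871]
wrist_force: [-0.1, 0.8, 0.8]
finger_gap: 46.8
finger_force: 0.0
```

```bash
python3 - <<'E'
from h import *
import cv2
im=viewer.camera("side");t=viewer.camera("top")
z=lambda i:cv2.resize(i,(400,400),interpolation=cv2.INTER_CUBIC)
cv2.imwrite("pics/b.png",np.hstack([z(im[110:230,160:280]),z(t[145:285,80:220])]))
E
```

```text
(no output)
```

View pics/b.png

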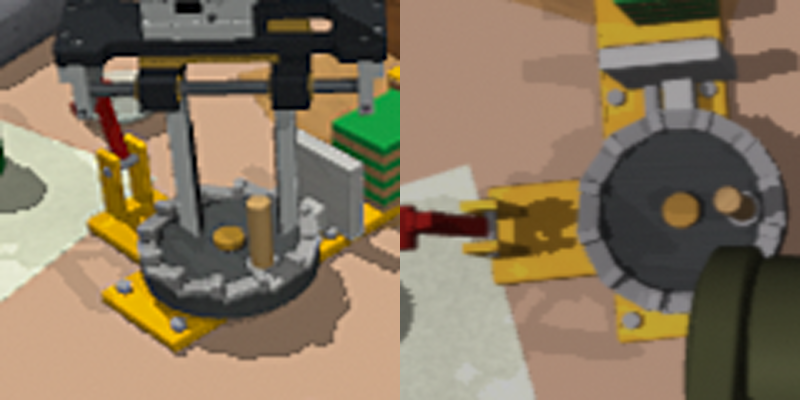

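The peg now stands on the −y side of the wheel, at the stop. The jaw has backed off, the pawl lies thrown back, and the robot is clear.

```bash
python3 -c "
from cell import manip
print(manip.sign_off())"
```

```text
the job is handed in; nothing more can be done
None
```

I handed the job in at about 10 s of the 51 s allowed: the yellow clamp's pawl lies thrown back, its wheel is turned back to its stop, the jaw has backed off, and I did not touch the blue clamp; the sign-off gave no verdict.

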